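Seat a round post in a V-block nest and close the keeper

ROBOT

A 6-joint arm with a two-finger parallel gripper is mounted at the origin on the work surface. World frame = base frame: x ahead of the robot, y to its left, z up, the work surface at z = 0. Lengths are in m, angles in rad, forces in N, time in s.
With the tool pointing down it reaches from about 0.3 to 0.75 m from the base axis. Payload 8.5 kg.
Tool frame: the origin (TCP) lies midway between the tips of the shut fingers; the grasp point (between the pads) lies 19 mm behind it (manip.tcp_to_grasp is the distance from the TCP to the grasp point, in m); z points along the fingers, y is the direction in which the jaws open and shut (so a half turn about z gives the same grasp; the last joint's range is limited). The gripper opens to 85 mm and grips with 20 to 120 N. Pads are 22 mm wide; open, the fingers measure 114 mm over their backs; the gripper's body (76 mm by 85 mm) begins 54 mm behind the grasp point. The pads swing forward as they close: fully open they stand 13 mm farther back than shut.
Start: joints at [1.068, 0.381, 1.297, -0, 1.464, -0.215], TCP at [0.156, 0.527, 0.231] pointing down, gripper open.
Joint ranges: [-3.11, 3.11], [-0.89, 2.33], [0.22, 2.48], [-1.42, 4.56], [0.17, 2.85], [-2.88, 2.88]. Speed limits (rad/s): [2.39, 2.39, 3.14, 3.14, 3.14, 3.14].

INTERFACE

Orientations are given as a unit quaternion [w, x, y, z].
In Python, from station import manip gives the robot as it stands. Calls block until the motion is done:
- manip.move_pose(position, orientation): joint-space move of the TCP to a pose.
- manip.move_linear(position, ori=None, v=0.15): straight line of the TCP; ori=None keeps the orientation; v is the mean speed in m/s.
- manip.move_j(angles): joint-space move.
- manip.grip(opening, effort=None): opening from 0.0 (shut) to 1.0 (fully open); effort is the grip in N (None keeps the last); returns when the fingers have stopped.
- manip.pause(seconds).
- manip.ik(position, orientation): joint angles nearest the present ones, or None.
- manip.read_state(): the state.
- manip.grab_frame(name): name is "side" or "top"; returns (picture, depth): 400x640x3 uint8, red, green, blue; 400x640 float32, m along the optical axis (not along the pixel's ray), 0 where there is no reading.
- manip.camera_info(name): a dict with "camera_matrix" (3x3 intrinsics, pixels), "position" and "attitude" of the camera in the world. Camera axes: x right, y up, looking along -z (the intrinsics and any distortion apply to the point x, -y, -z); pixel columns grow to the right and rows downward; lengths in m; the calibration is good to about 2 mm. A picture is of the moment at which its call begins. camera_info takes no time and is no camera call.
A pose or a line that the arm cannot do raises manip.PlanningError and nothing moves.
- manip.job_done(): hands the job in, once; it reports no verdict.
The state is a dict: "t": time; "q": joint angles; "joint_vel": joint speeds; "tau": joint torques, N m; "eef_pos": TCP position; "tcp_rot": TCP orientation; "wrist_force": force on the tool from outside, world axes, zero at the start; "moment": the same for the moment, N m; "finger_gap": opening from 0.0 (shut) to 1.0 (fully open).
Only numpy, scipy, OpenCV 4.12 (cv2) and the standard library are available. Lean on these libraries where they do the work, as an engineer would, in place of code of your own. Each camera call takes 0.05 s, during which the arm holds its last target. There are 200 camera calls.

TASK

Stand the loose aluminium post upright on the black plate and push it into the mouth of the V-block until it is fully home, resting centred against both brass faces; press it home along the V with about 10 N for a second, easing it sideways if it jams so that both faces carry load, and never load either face with more than 14 N. Keep it upright, leave it there and swing the keeper arm fully shut in front of it. Leave the dish, the screwdriver and the vial where they are.

Things in the scene. Friction and masses are not known exactly. Their poses are not given: they have to be found in the camera images.
- post: Loose solid aluminium post, a plain upright cylinder 36 mm in diameter and 48 mm tall with a dark band near the top, about 0.13 kg. Stands on the bench at the start. Origin: centre of its underside; z along its axis.
- nest: Fixed smooth black plate (friction about 0.25), 12 mm thick, with an aluminium V-block (50 mm tall above it, vertical groove). Origin: on the bench, below the axis of a seated post. x points into the V (pushing direction), mouth at -x. Plate: x -120 to 70, y -85 to 85 mm; V-block: x above -7, y -46 to 46; hinge bracket 23 mm tall at x -35 to 7, y 47 to 69. Floor at x -110 to -40, y -40 to 40 is free.
- seat (a point): Point on the plate's top (12 mm above the bench) where the centre of the post's underside lies when the post is seated against both faces; axes as the nest's.
- jaw_left: Brass vertical face of the V on the nest's +y side, 46 mm long, 50 mm tall, 45 degrees to the nest's x axis. Origin: centre of this 12 mm lining. The V is rigid, polished (friction about 0.25): a post pushed off centre can jam on one face and must be eased sideways until the side force vanishes; pressing it down on the plate also takes load off the faces. Centred, each face carries up to 0.7 of the push.
- jaw_right: The same face on the nest's -y side, mirrored. Origin: centre of the 12 mm thick lining.
- clamp (a joint): Keeper arm's hinge angle (rad), vertical axis: 0 = shut, across the front of the seated post with 2 mm to spare, parallel to the nest's y axis. Starts open at 1.75 to 2.3 (stop 2.4), pointing away from the V. From above it opens clockwise, shuts counter-clockwise. Friction: it stays where left; about 1.5 N at the knob turns it.
- hinge (a point): Point on the keeper's hinge axis, on the nest at x = -25, y = +58 mm, at mid-height of the arm, 41 mm above the bench. Steel arm 10 mm wide and 10 mm thick (36 to 46 mm above the bench).
- clamp_knob (a point): Middle of the red upright knob on the keeper arm's far end, 88 mm from the hinge axis. The knob is 14 mm in diameter, from 46 to 86 mm above the bench.
- dish: Bystander: clear shallow round dish 90 mm in diameter, 15 mm tall. Origin: centre of underside.
- driver: Bystander: screwdriver 170 mm long lying flat. Origin: under its middle; x along it to the tip.
- vial: Bystander: amber vial 40 mm in diameter, 70 mm tall, with a white cap. Origin: centre of underside.
Mind the look-alikes: they are no part of the job. What is shaped like the post but pink or turquoise is not meant.

How it is judged:
By the outcome, as a careful person would: the job done as asked, in the order asked, and still so for the second after the job is handed in, with the robot touching nothing.
It also fails if it takes over 72 s, if anything falls off the work surface, if the arm or the gripper's body presses on something with over 40 N, if the wrist force passes 120 N, or if a joint passes its speed limit or range.

## Working session

There is one attempt and no reset: what is moved stays moved. The work goes in short steps, each a Python script; the robot and the scene stay as the last script left them, time stands still between calls to the robot, and variables do not carry over. Pictures are saved under pics/ and viewed, about 8 in all and at most 12, crops included, and the job is handed in when it is done.

```bash
mkdir -p pics; ls; python3 - <<'E'
from station import manip
import cv2,numpy as np
for n in("top","side"):
    im,d=manip.grab_frame(n); cv2.imwrite(f"pics/{n}0.png",im[:,:,::-1]); np.savez(f"/tmp/{n}0.npz",im=im,d=d)
    print(manip.camera_info(n), (d>0).mean())
s=manip.read_state(); print(s)
E
```

```text
pics
{'camera_matrix': array([[421.92830768,   0.        , 314.07146204],
       [  0.        , 421.92830768, 204.30606701],
       [  0.        ,   0.        ,   1.        ]]), 'position': array([0.45076289, 0.00567373, 0.91228299]), 'attitude': array([-0.70067268, -0.05266593,  0.05185014,  0.70964474])} 0.99604296875
{'camera_matrix': array([[424.21364807,   0.        , 325.87325513],
       [  0.        , 424.21364807, 201.03864343],
       [  0.        ,   0.        ,   1.        ]]), 'position': array([0.40589666, 0.67783477, 0.71253044]), 'attitude': array([-0.13626002, -0.05106958,  0.39993707,  0.90491737])} 0.996046875
{'t': 0.1, 'q': array([ 1.06771387e+00,  3.81143078e-01,  1.29816550e+00,  3.04761486e-05,
        1.46359965e+00, -2.15336518e-01]), 'joint_vel': array([ 2.12878425e-05, -2.12163319e-03, -1.66591362e-03,  8.35361813e-04,
        5.96038738e-04, -3.54608709e-04]), 'tau': array([ 4.53194312e-03, -4.49212539e+01, -2.31657833e+01, -1.29766131e-04,
        3.55326054e-03,  1.80907637e-05]), 'eef_pos': array([0.15597092, 0.52715009, 0.23077232]), 'tcp_rot': array([-2.45417781e-04,  1.43378727e-01,  9.89667675e-01, -6.10479465e-04]), 'wrist_force': array([0.07462764, 0.26543128, 0.47244557]), 'moment': array([ 0.07393565, -0.00297471, -0.01332382]), 'finger_gap': 0.9962703677398148}
```

View pics/top0.png

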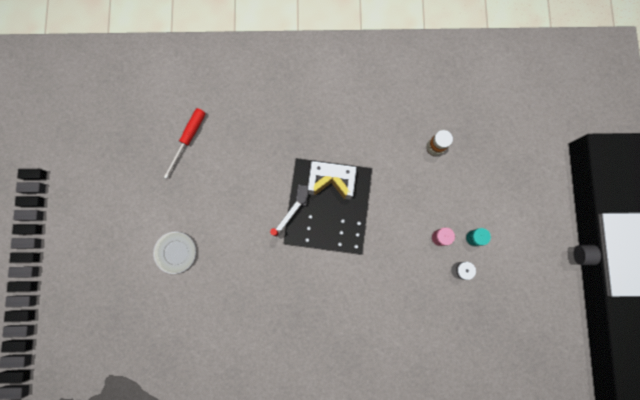

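View pics/side0.png

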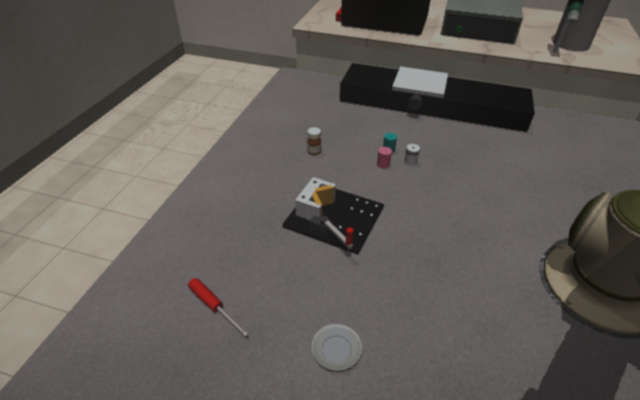

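Top view: the post is the silver cylinder at (466,271), right beside the pink (445,237) and turquoise (481,237) ones. The nest plate is centred near (330,206), with the V at the top opening downward. The knob is at (274,232), the dish at (175,253) and the vial at (441,142). In the side view the post is at (412,154) and the knob at (350,236).

```bash
cat > h.py <<'E'
import numpy as np, cv2
from scipy.spatial.transform import Rotation as R
from station import manip
def cam(n):
    c=manip.camera_info(n); q=c["attitude"]
    return c["camera_matrix"],np.array(c["position"]),R.from_quat([q[1],q[2],q[3],q[0]]).as_matrix()
def plane(n,uv,z):
    K,p,A=cam(n); uv=np.atleast_2d(uv).astype(float)
    r=np.c_[(uv[:,0]-K[0,2])/K[0,0],-(uv[:,1]-K[1,2])/K[1,1],-np.ones(len(uv))]@A.T
    return p+r*((z-p[2])/r[:,2])[:,None]
def cloud(n,d):
    K,p,A=cam(n); v,u=np.mgrid[:d.shape[0],:d.shape[1]]
    P=np.stack([(u-K[0,2])/K[0,0]*d,-(v-K[1,2])/K[1,1]*d,-d],-1)
    return P@A.T+p
E
python3 - <<'E'
from h import *
for n in("top","side"):
    f=np.load(f"/tmp/{n}0.npz"); im,d=f["im"],f["d"]; P=cloud(n,d)
    hsv=cv2.cvtColor(im,cv2.COLOR_RGB2HSV); g=im.max(2)
    win=lambda a,b,c,e:np.s_[b:e,a:c]
    def mask(m,w):
        o=np.zeros(m.shape,np.uint8); o[w]=m[w]; return o
    near=(abs(P[...,0]-.45)<.25)&(abs(P[...,1]+.0)<.2)
    # plate
    if n=="top":
        m=mask((P[...,2]>.005)&(P[...,2]<.02)|(g<50),win(270,145,385,265))
        m=mask(g<60,win(270,145,385,265)); m=cv2.morphologyEx(m,cv2.MORPH_CLOSE,np.ones((9,9)))
        c=max(cv2.findContours(m,0,1)[0],key=cv2.contourArea); bx=cv2.boxPoints(cv2.minAreaRect(c))
        print("plate rect",bx.round(1).tolist(),"\n",plane(n,bx,.012).round(4))
    w=win(305,170,360,200) if n=="top" else win(305,180,340,215)
    m=mask((hsv[...,0]>15)&(hsv[...,0]<32)&(hsv[...,1]>130)&(g>90),w)
    print(n,"brass",m.sum(),P[m>0][:,2].min(),P[m>0][:,2].max())
    if n=="top":
        t=(m>0)&(P[...,2]>.055); print("brass top",t.sum()); v,u=np.nonzero(t); Q=plane(n,np.c_[u,v],.062); print("brass ctr",Q.mean(0)); np.save("/tmp/brass.npy",Q)
    w=win(262,222,285,243) if n=="top" else win(338,222,362,250)
    m=mask((hsv[...,1]>150)&((hsv[...,0]<8)|(hsv[...,0]>172))&(g>70),w); v,u=np.nonzero(m)
    print(n,"knob",m.sum(),u.mean(),v.mean(),P[m>0].mean(0),plane(n,[u.mean(),v.mean()],.086 if n=="top" else .066))
    w=win(452,255,482,285) if n=="top" else win(403,140,424,168)
    m=mask((P[...,2]>.04)&(d>0),w); v,u=np.nonzero(m); print(n,"post",m.sum(),P[m>0].mean(0),np.median(P[m>0][:,2]))
    m=mask((g>150),w); v,u=np.nonzero(m); print("bright",m.sum(),u.mean(),v.mean(),plane(n,[u.mean(),v.mean()],.048), 'depth z',np.median(P[m>0][:,2]))
a=cv2.imread("pics/top0.png"); b=cv2.imread("pics/side0.png")
r=lambda x:cv2.resize(x,(400,400),interpolation=cv2.INTER_CUBIC)
cv2.imwrite("pics/c1.png",np.vstack([np.hstack([r(a[155:260,275:380]),r(a[250:290,446:486])])]))
E
```

```text
plate rect [[283.0, 243.3000030517578], [293.79998779296875, 158.60000610351562], [371.6000061035156, 168.5], [360.79998779296875, 253.1999969482422]] 
 [[ 0.5018  0.0729  0.012 ]
 [ 0.6869  0.049   0.012 ]
 [ 0.6624 -0.1208  0.012 ]
 [ 0.4788 -0.092   0.012 ]]
top brass 228 0.010019314916994704 0.91228299464247
brass top 190
brass ctr [ 0.6199201  -0.02799863  0.062     ]
top knob 33 273.8181818181818 231.75757575757575 [0.52050754 0.08549401 0.08581156] [[0.52049337 0.08548038 0.086     ]]
top post 271 [ 0.44022648 -0.30006283  0.04778095] 0.04807230928932438
bright 693 469.23376623376623 268.3030303030303 [[ 0.44459626 -0.30647474  0.048     ]] depth z 0.001605377698331023
side brass 128 0.020430329418696158 0.7125304436134127
side knob 53 349.24528301886795 232.0943396226415 [0.52432506 0.07599329 0.06715702] [[0.5245432  0.07509742 0.066     ]]
side post 101 [ 0.44253461 -0.29626294  0.04567512] 0.04615930758208253
bright 53 412.9433962264151 147.18867924528303 [[ 0.44152374 -0.30029368  0.048     ]] depth z 0.046603435071552624
```

View pics/c1.png

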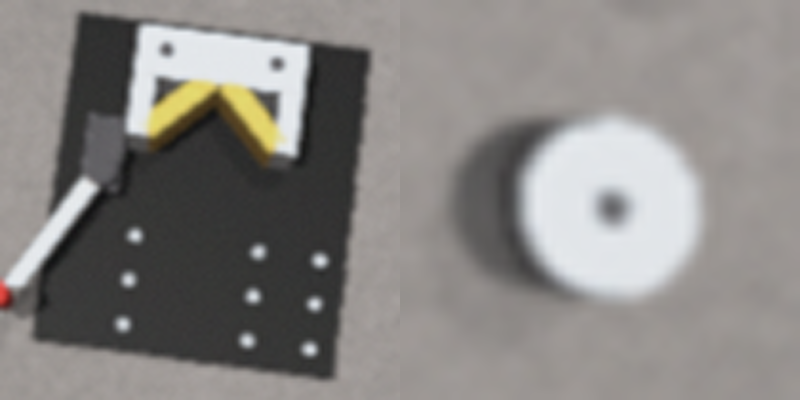

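The crop shows plate corners at about TL(295.5,158), TR(371.6,167.5), BR(362,253.5) and BL(283.7,243.7), with the V apex at about (332.5,178). The post is upright at (466.7,270.6).

Neither grasp direction fits inside the V. So I'll place the post on the plate in front of the mouth, then push it home with slightly open fingers used as a cradle. Next I fit the nest pose and pick the post.

```bash
cat >> h.py <<'E'
import json,os
def fit2(A,B):  # rigid B=R A+t
    ca,cb=A.mean(0),B.mean(0); H=(A-ca).T@(B-cb); a=np.arctan2(H[0,1]-H[1,0],H[0,0]+H[1,1])
    Rm=np.array([[np.cos(a),-np.sin(a)],[np.sin(a),np.cos(a)]]); return a,Rm,cb-Rm@ca
if os.path.exists("nest.json"):
    _n=json.load(open("nest.json")); YAW=_n["yaw"]; T=np.array(_n["t"])
    RN=np.array([[np.cos(YAW),-np.sin(YAW)],[np.sin(YAW),np.cos(YAW)]])
    def N2W(x,y,z): return np.r_[RN@[x,y]+T,z]
    def W2N(p): return RN.T@(np.asarray(p)[:2]-T)
def down(phi): # tool z down, tool y axis at world angle phi
    y=np.array([np.cos(phi),np.sin(phi),0]); z=np.array([0,0,-1.]); x=np.cross(y,z)
    q=R.from_matrix(np.c_[x,y,z]).as_quat(); return np.r_[q[3],q[:3]]
def st(m=""):
    s=manip.read_state(); print(m,"t%.2f"%s["t"],"p",s["eef_pos"].round(4),"F",s["wrist_force"].round(2),"gap%.3f"%s["finger_gap"]); return s
E
python3 - <<'E'
from h import *
f=np.load("/tmp/top0.npz"); im,d=f["im"],f["d"]; g=im.max(2)
m=np.zeros(g.shape,np.uint8); m[150:262,278:380]=(g<90)[150:262,278:380]
m=cv2.morphologyEx(m,cv2.MORPH_OPEN,np.ones((3,3)))
c=cv2.convexHull(max(cv2.findContours(m,0,1)[0],key=cv2.contourArea))
# edge lines near each nominal side
cr=np.array([[283.7,243.7],[295.5,158],[371.6,167.5],[362,253.5]])
ed=[];gx=np.abs(cv2.Sobel(cv2.GaussianBlur(im.mean(2).astype(np.float32),(0,0),.8),cv2.CV_32F,1,0)),np.abs(cv2.Sobel(cv2.GaussianBlur(im.mean(2).astype(np.float32),(0,0),.8),cv2.CV_32F,0,1))
rng={0:(.45,.95),1:(.05,.95),2:(.05,.95),3:(.05,.95)}
for i in range(4):
    a,b=cr[i],cr[(i+1)%4]; ax=0 if i%2==0 else 1; pts=[]
    for s in np.linspace(*rng[i],60):
        p=a+s*(b-a)
        if ax==0:
            v=int(round(p[1])); p=a+(v-a[1])/(b[1]-a[1])*(b-a); u=np.arange(int(p[0])-3,int(p[0])+5); w=gx[0][v,u]; pts.append(((w*u).sum()/w.sum(),v))
        else:
            u=int(round(p[0])); p=a+(u-a[0])/(b[0]-a[0])*(b-a); v=np.arange(int(p[1])-3,int(p[1])+5); w=gx[1][v,u]; pts.append((u,(w*v).sum()/w.sum()))
    ed.append(cv2.fitLine(np.array(pts,np.float32),cv2.DIST_HUBER,0,.01,.01).ravel())
def X(l,k):
    s=np.linalg.solve(np.c_[l[:2],-k[:2]],k[2:]-l[2:]); return l[2:]+s[0]*l[:2]
C=np.array([X(ed[3],ed[0]),X(ed[0],ed[1]),X(ed[1],ed[2]),X(ed[2],ed[3])]); print(C.round(1).tolist())
W=plane("top",C,.012)[:,:2]; M=np.array([[-.12,.085],[.07,.085],[.07,-.085],[-.12,-.085]])
a,Rm,t=fit2(M,W); print("yaw",np.degrees(a),"t",t,"res mm",((W-M@Rm.T-t)*1e3).round(1).tolist())
json.dump(dict(yaw=a,t=t.tolist()),open("nest.json","w"))
B=np.load("/tmp/brass.npy")[:,:2]; Bn=(B-t)@Rm; print("brass ctr nest mm (exp 13.5,0)",Bn.mean(0)*1e3, "range",np.percentile(Bn,[2,98],axis=0)*1e3)
for n,k in(("top",[[.5205,.0855]]),("side",[[.5245,.0751]])): 
    r=(np.array(k)-t)@Rm-np.array([-.025,.058]); print(n,"knob",np.hypot(*r[0]),"theta",np.arctan2(-r[0,0],-r[0,1]))
p=plane("top",[466.7,270.6],.048); print("post",p)
E
```

```text
[[282.70001220703125, 243.89999389648438], [295.20001220703125, 158.3000030517578], [372.0, 168.39999389648438], [361.8999938964844, 254.3000030517578]]
yaw -8.350350562338853 t [ 0.6064769  -0.02766297] res mm [[0.5, -0.3], [-0.6, -0.2], [-0.9, 0.4], [1.0, 0.1]]
brass ctr nest mm (exp 13.5,0) [13.34942389  1.62019496] range [[ -2.78883381 -29.93827286]
 [ 25.73954691  30.76516726]]
top knob 0.08702038799330541 theta 2.0676226424525623
side knob 0.0778121180141709 theta 1.9913547910903004
post [[ 0.44007177 -0.30104895  0.048     ]]
```

Fit residuals are at most 1 mm and the brass agrees to within 2 mm. Now I pick the post and stand it in front of the mouth.

```bash
python3 - <<'E'
from h import *
q=down(np.pi/2+YAW); P=np.array([.440,-.3005])
manip.move_pose(np.r_[P,.11],q)
manip.move_linear(np.r_[P,.014],v=.15); st("down")
manip.grip(0.0,30); s=st("gripped"); z0=s["eef_pos"][2]
manip.move_linear(np.r_[P,.12],v=.2); s=st("lift")
manip.move_pose(N2W(-.065,0,.12),q); s0=st("over")
manip.move_linear(N2W(-.065,0,z0+.016),v=.15)
base=manip.read_state()["wrist_force"][2]
z=z0+.016
while z>z0+.009:
    z-=.0008; manip.move_linear(N2W(-.065,0,z),v=.02)
    f=manip.read_state()["wrist_force"][2]
    if f-base>2: break
st("touch %.4f %.2f"%(z-z0,base))
manip.grip(.62); st("rel")
manip.move_linear(N2W(-.065,0,.13),v=.2); 
manip.move_pose(N2W(-.19,0,.13),q); st("clear")
im,d=manip.grab_frame("top"); np.savez("/tmp/t1.npz",im=im,d=d)
im2,d2=manip.grab_frame("side"); np.savez("/tmp/s1.npz",im=im2,d=d2)
cv2.imwrite("pics/p1.png",np.hstack([cv2.resize(im[140:290,255:405],(400,400)),cv2.resize(im2[160:280,260:400],(400,400))])[:,:,::-1])
E
```

```text
down t3.98 p [ 0.4404 -0.3008  0.0147] F [0.09 0.08 0.71] gap1.000
gripped t4.50 p [ 0.4402 -0.3006  0.0146] F [-1.28  0.91  6.09] gap0.414
lift t5.18 p [ 0.4395 -0.3     0.1189] F [-0.04 -0.06 -1.93] gap0.413
over t6.33 p [ 0.5421 -0.0192  0.1197] F [ 0.28  0.39 -1.  ] gap0.411
touch 0.0112 -1.00 t8.58 p [ 0.5423 -0.0183  0.0265] F [-2.83 -0.25  6.86] gap0.410
rel t8.90 p [ 0.5422 -0.0182  0.0256] F [-0.07 -0.16 -0.02] gap0.622
clear t10.14 p [ 0.4182 -0.      0.1295] F [0.49 0.18 0.  ] gap0.620
```

View pics/p1.png

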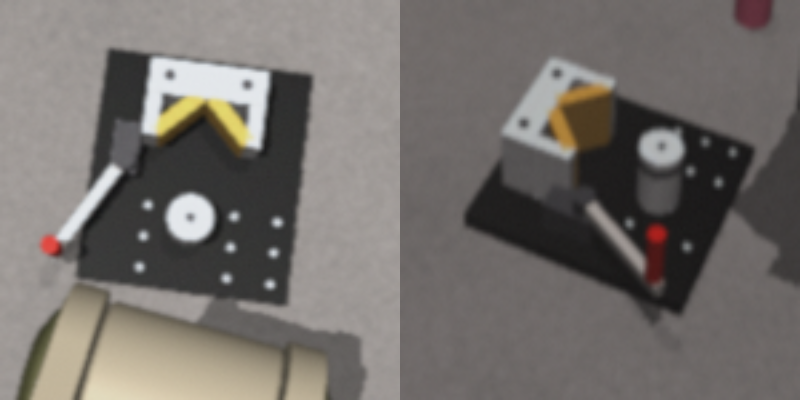

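The post stands upright, at crop (190,217), in front of the mouth, and the keeper hasn't moved. Next is the cradle push under force control.

```bash
cat >> h.py <<'E'
def postN(im,z=.060):
    g=im.min(2); K,p,A=cam("top"); m=np.zeros(g.shape,np.uint8)
    m=(g>150).astype(np.uint8); n,l,s,c=cv2.connectedComponentsWithStats(m)
    return [(W2N(plane("top",c[i],z)[0])*1e3).round(1).tolist()+[int(s[i,4])] for i in range(1,n) if 150<s[i,4]<900 and np.hypot(*W2N(plane("top",c[i],z)[0]))<.12]
E
python3 - <<'E'
from h import *
print("post nest mm",postN(np.load("/tmp/t1.npz")["im"]))
q=down(np.pi/2+YAW); Z=.024
manip.grip(.165)
manip.move_pose(N2W(-.115,0,.09),q)
manip.move_linear(N2W(-.115,0,Z),v=.15)
manip.move_linear(N2W(-.098,0,Z),v=.08); manip.pause(.1)
b=manip.read_state()["wrist_force"]; st("pre")
def F():
    f=manip.read_state()["wrist_force"]-b; return np.r_[RN.T@f[:2],f[2]]
x=-.098; log=[]
y=0.
while x<-.036:
    x+=.003; manip.move_linear(N2W(x,y,Z),v=.05); f=F(); log.append((round(x*1e3,1),*f.round(1)))
    if -f[0]>2.5: break
print(log[::3]); print(log[-2:]); s=st("near"); print(W2N(s["eef_pos"])*1e3)
E
```

```text
post nest mm [[96.9, -14.1, 236], [35.2, 0.2, 778], [-64.2, 0.7, 241]]
pre t12.19 p [ 0.5092 -0.0133  0.0243] F [-0.05  1.11  0.22] gap0.165
[(-95.0, np.float64(0.9), np.float64(-1.2), np.float64(0.2)), (-86.0, np.float64(-0.0), np.float64(-1.3), np.float64(0.3)), (-77.0, np.float64(-0.3), np.float64(-1.3), np.float64(0.2)), (-68.0, np.float64(0.5), np.float64(-1.4), np.float64(0.5)), (-59.0, np.float64(0.0), np.float64(-1.6), np.float64(-1.0)), (-50.0, np.float64(0.1), np.float64(-0.5), np.float64(-0.2)), (-41.0, np.float64(0.1), np.float64(-1.6), np.float64(-0.5))]
[(-38.0, np.float64(-0.5), np.float64(-1.2), np.float64(0.6)), (-35.0, np.float64(-0.2), np.float64(0.2), np.float64(-0.6))]
near t17.44 p [ 0.5721 -0.0226  0.024 ] F [-0.18  1.3  -0.35] gap0.166
[-3.47728771e+01 -2.69256324e-02]
```

```bash
python3 - <<'E'
from h import *
def raw(n=5):
    o=[]
    for _ in range(n): manip.pause(.02); o.append(manip.read_state()["wrist_force"])
    f=np.mean(o,0); return np.r_[RN.T@f[:2],f[2]],np.std(o,0)
manip.pause(.15)
b,sd=raw(8); print("bias",b.round(2),"sd",sd.round(2))
Z=.024;x=-.035;y=0.;log=[]
for k in range(60):
    x+=.0005; manip.move_linear(N2W(x,y,Z),v=.02); f=raw(3)[0]-b
    log.append((round(x*1e3,2),*map(float,f.round(1)),))
    if -f[0]>1.5 or x>-.018: break
print(log[-14:]); s=st(); print(W2N(s["eef_pos"])*1e3)
json.dump(dict(b=b.tolist(),x=x,y=y),open("push.json","w"))
E
```

```text
bias [ 0.03  0.33 -0.45] sd [0.45 0.38 0.3 ]
[(-31.5, -0.3, -0.3, 0.2), (-31.0, -0.2, 0.2, 0.9), (-30.5, -0.4, -0.6, 0.7), (-30.0, -0.3, -0.6, 0.6), (-29.5, 0.2, -1.1, 0.6), (-29.0, -0.0, -0.8, 0.2), (-28.5, -0.5, -0.1, 0.1), (-28.0, -0.4, -0.1, 0.4), (-27.5, -0.6, -0.5, 0.2), (-27.0, -0.4, -0.4, 0.7), (-26.5, -0.1, -0.8, 0.3), (-26.0, -0.2, -0.2, 0.6), (-25.5, -1.0, -0.2, 0.6), (-25.0, -3.9, -0.9, 2.7)]
 t23.73 p [ 0.5813 -0.024   0.0239] F [-4.15  0.14  2.06] gap0.166
[-2.54004764e+01 -2.25197997e-02]
```

```bash
cat > push.py <<'E'
from h import *
c=json.load(open("push.json")); b=np.array(c["b"]); x,y,z=c["x"],c["y"],c.get("z",.024)
def raw(n=5):
    o=[]
    for _ in range(n): manip.pause(.02); o.append(manip.read_state()["wrist_force"])
    f=np.mean(o,0); return np.r_[RN.T@f[:2],f[2]]-b
f=raw(4); ok=0; t0=None; log=[]
for k in range(45):
    y+=np.clip(.00008*f[1],-.0003,.0003)
    z+=np.clip(.00005*f[2],-.0002,.0002)
    e=9.8+f[0]
    if abs(f[1])<2 or e<0: x+=np.clip(.00006*e,-.0003,.0003)
    manip.move_linear(N2W(x,y,z),v=.02); f=raw(4); t=manip.read_state()["t"]
    log.append((round(t,2),*(np.array([x,y,z])*1e3).round(2).tolist(),*f.round(1).tolist()))
    if abs(f[0]+9.8)<1.3 and abs(f[1])<1.3:
        t0=t0 or t
        if t-t0>1.5: break
    else: t0=None
for l in log[:8]+log[-10:]: print(*l)
json.dump(dict(b=b.tolist(),x=x,y=y,z=z),open("push.json","w")); s=st(); print(len(log),W2N(s["eef_pos"])*1e3)
im,d=manip.grab_frame("top"); np.savez("/tmp/t2.npz",im=im,d=d)
E
python3 push.py
```

```text
24.11 -24.7 -0.1 24.12 -4.9 -1.8 1.9
24.43 -24.41 -0.25 24.22 -5.7 -1.8 2.1
24.74 -24.16 -0.39 24.32 -6.4 -1.2 2.2
25.06 -23.96 -0.49 24.43 -6.7 -0.5 2.4
25.38 -23.77 -0.53 24.55 -7.3 -0.6 2.1
25.69 -23.62 -0.57 24.65 -7.7 0.0 1.7
26.01 -23.5 -0.57 24.74 -8.4 -0.3 1.2
26.32 -23.41 -0.6 24.8 -8.1 -0.7 0.2
25.38 -23.77 -0.53 24.55 -7.3 -0.6 2.1
25.69 -23.62 -0.57 24.65 -7.7 0.0 1.7
26.01 -23.5 -0.57 24.74 -8.4 -0.3 1.2
26.32 -23.41 -0.6 24.8 -8.1 -0.7 0.2
26.64 -23.31 -0.65 24.81 -8.7 -0.3 0.9
26.96 -23.24 -0.68 24.86 -8.9 -0.5 1.7
27.27 -23.19 -0.72 24.94 -8.8 0.0 0.5
27.59 -23.12 -0.72 24.97 -8.7 -0.1 0.3
27.91 -23.06 -0.72 24.98 -9.1 -0.2 0.8
28.23 -23.02 -0.74 25.02 -9.2 -0.2 0.5
 t28.23 p [ 0.5816 -0.0243  0.0241] F [-8.51  1.74 -0.17] gap0.165
14 [-25.11760592  -0.336351  ]
```

The side force has vanished and about 9 N was held. Now a short hold nearer 10 N, then back off and look.

```bash
sed -e 's/9\.8+f\[0\]/10.2+f[0]/; s/\.00006\*e/.00012*e/; s/f\[0\]+9.8)<1.3/f[0]+10.1)<0.8/; s/t-t0>1.5/t-t0>1.2/; s/range(45)/range(25)/; s/^im,d=.*//' push.py > push2.py; python3 push2.py && python3 - <<'E'
from h import *
c=json.load(open("push.json"))
manip.move_linear(N2W(-.045,c["y"],.026),v=.06)
manip.move_linear(N2W(-.05,0,.13),v=.2)
manip.move_pose(N2W(-.19,.04,.14),down(np.pi/2+YAW)); manip.grip(0.)
im,d=manip.grab_frame("top"); np.savez("/tmp/t3.npz",im=im,d=d); im2,d2=manip.grab_frame("side")
st("clear"); 
P=cloud("top",d); g=im.min(2)
Q=np.stack([(P[...,:2]-T)@RN[:,0],(P[...,:2]-T)@RN[:,1]],-1)
m=(np.hypot(Q[...,0]+.002,Q[...,1])<.028)&(g>150)&(P[...,2]>.05); m[:, :]&=Q[...,0]<.024
n,l,s,cc=cv2.connectedComponentsWithStats(m.astype(np.uint8))
for i in range(1,n):
    if s[i,4]>40: print(s[i].tolist(),W2N(plane("top",cc[i],.060)[0])*1e3)
cv2.imwrite("pics/p2.png",np.hstack([cv2.resize(im[150:230,285:365],(400,400),interpolation=2),cv2.resize(im2[160:280,260:400],(400,400))])[:,:,::-1])
E
```

```text
28.66 -22.94 -0.72 25.06 -9.4 0.0 0.3
28.98 -22.85 -0.72 25.08 -9.1 0.1 0.2
29.29 -22.72 -0.71 25.09 -10.6 -0.2 1.1
29.61 -22.77 -0.72 25.14 -10.1 -0.3 0.4
29.93 -22.76 -0.75 25.17 -10.1 -0.2 0.2
30.24 -22.75 -0.76 25.18 -10.0 -0.4 -0.5
30.56 -22.73 -0.79 25.16 -10.4 0.4 0.4
28.66 -22.94 -0.72 25.06 -9.4 0.0 0.3
28.98 -22.85 -0.72 25.08 -9.1 0.1 0.2
29.29 -22.72 -0.71 25.09 -10.6 -0.2 1.1
29.61 -22.77 -0.72 25.14 -10.1 -0.3 0.4
29.93 -22.76 -0.75 25.17 -10.1 -0.2 0.2
30.24 -22.75 -0.76 25.18 -10.0 -0.4 -0.5
30.56 -22.73 -0.79 25.16 -10.4 0.4 0.4
 t30.56 p [ 0.5816 -0.0243  0.0241] F [-9.77  2.35 -0.  ] gap0.165
7 [-25.11531225  -0.32413983]
clear t32.77 p [0.4246 0.0393 0.1398] F [-0.    0.16 -0.48] gap0.002
[322, 182, 18, 17, 233] [1.09202158 0.14884314]
```

View pics/p2.png

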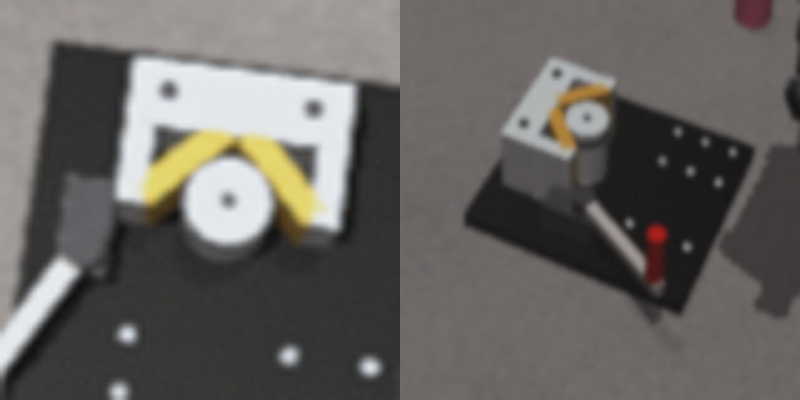

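The post is upright in the V and touches both brass faces, with its top at crop (229,200). That measures as nest (1.1, 0.1) mm, within calibration. Now I shut the keeper with the closed fingers following the hinge arc.

```bash
python3 - <<'E'
from h import *
H=np.array([-.025,.058]); Z=.058
def pose(th,back,z=Z):
    d=np.array([-np.sin(th),-np.cos(th)]); t=np.array([np.cos(th),-np.sin(th)])
    return N2W(*(H+.088*d-back*t),z), down(-th+np.pi/2+YAW)
for th in(2.06,1,0):print(th,[None if (j:=manip.ik(*pose(th,.02))) is None else j.round(2)])
th=2.065
manip.move_pose(*pose(th,.032,.14)); p,o=pose(th,.032); manip.move_linear(p,v=.15); manip.pause(.1)
b=manip.read_state()["wrist_force"]
for a in np.r_[np.arange(2.065,.12,-.16),.1]:
    p,o=pose(a,.0185); manip.move_linear(p,o,v=.09); f=manip.read_state()["wrist_force"]-b
    if np.hypot(*f[:2])>12: print("stop",a,f); break
st("a=%.2f"%a)
im,d=manip.grab_frame("top"); im2,_=manip.grab_frame("side")
cv2.imwrite("pics/p3.png",np.hstack([cv2.resize(im[150:250,275:375],(400,400)),cv2.resize(im2[160:280,260:400],(400,400))])[:,:,::-1])
E
```

```text
2.06 [array([-0.03,  0.55,  1.57, -0.  ,  1.02,  0.61])]
1 [array([-0.21,  0.5 ,  1.68, -0.  ,  0.96, -0.63])]
0 [array([-0.3 ,  0.58,  1.51, -0.  ,  1.05, -1.73])]
a=0.10 t39.76 p [ 0.5504 -0.0471  0.058 ] F [ 1.11 -0.84 -0.18] gap-0.003
```

View pics/p3.png

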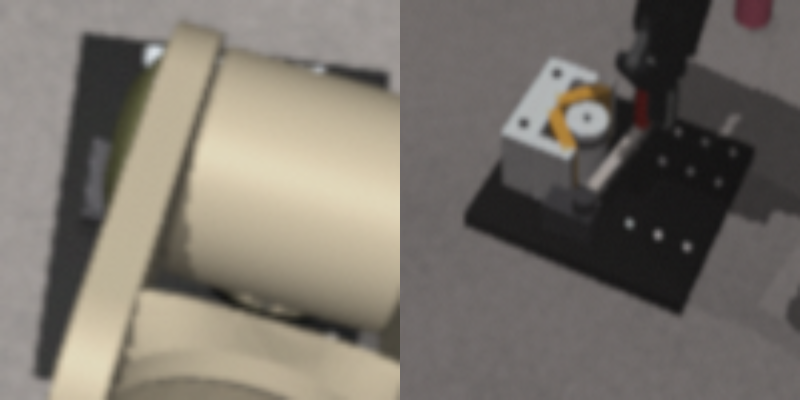

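The side view shows the arm nearly across the post, with the knob at about crop (642,105) against the fingers. Now the last bit slowly, until the stop is felt.

```bash
python3 - <<'E'
from h import *
H=np.array([-.025,.058]); o=down(np.pi/2+YAW)
def f():
    r=[]
    for _ in range(3): manip.pause(.02); r.append(manip.read_state()["wrist_force"][:2])
    return RN.T@np.mean(r,0)
x=-.025-.0185-.006; log=[]
P=lambda x:N2W(x,-.030,.058)
manip.move_linear(P(x),o,v=.05)
while x<-.034:
    x+=.0008; manip.move_linear(P(x),v=.03); g=f(); log.append((round(x*1e3,1),*g.round(1).tolist()))
    if -g[0]>5: break
print(log[-9:]); s=st("shut"); print(W2N(s["eef_pos"])*1e3)
manip.move_linear(P(-.075),v=.1); manip.move_linear(N2W(-.08,-.03,.14),v=.2)
manip.move_pose(N2W(-.2,.03,.16),o); st("clear")
im,d=manip.grab_frame("top"); im2,_=manip.grab_frame("side"); np.savez("/tmp/t4.npz",im=im,d=d)
h=cv2.cvtColor(im,cv2.COLOR_RGB2HSV); m=(h[...,1]>150)&((h[...,0]<8)|(h[...,0]>172))&(h[...,2]>70); m[:160]=0;m[250:]=0;m[:,:280]=0;m[:,380:]=0
v,u=np.nonzero(m); k=W2N(plane("top",[u.mean(),v.mean()],.086)[0]); r=k-H; print("knob",k*1e3,"theta",np.arctan2(-r[0],-r[1]))
cv2.imwrite("pics/p4.png",np.hstack([cv2.resize(im[150:230,285:365],(400,400),interpolation=2),cv2.resize(im2[160:280,260:400],(400,400))])[:,:,::-1])
cv2.imwrite("pics/p4full.png",im[:,:,::-1])
a=np.load("/tmp/top0.npz")["im"].astype(int); D=np.abs(a-im).max(2)
for n,(u0,v0,u1,v1) in dict(dish=(145,225,205,280),driver=(155,100,215,185),vial=(422,122,460,162)).items(): print(n,"changed px",(D[v0:v1,u0:u1]>60).sum())
E
```

```text
[(-46.3, -0.2, -0.5), (-45.5, -0.8, -0.3), (-44.7, -0.5, -0.0), (-43.9, -0.2, -0.6), (-43.1, -0.7, -0.5), (-42.3, -0.4, -0.4), (-41.5, -0.5, -0.3), (-40.7, -1.8, -0.5), (-39.9, -5.6, -1.3)]
shut t43.71 p [ 0.5619 -0.0515  0.0579] F [-5.44 -0.49  2.65] gap0.002
[-40.65981034 -30.01061348]
clear t45.37 p [0.4128 0.0312 0.1594] F [-0.51 -0.19 -0.64] gap-0.001
knob [-24.3541881  -29.61647988] theta -0.007370761869230747
dish changed px 0
driver changed px 0
vial changed px 0
```

View pics/p4.png

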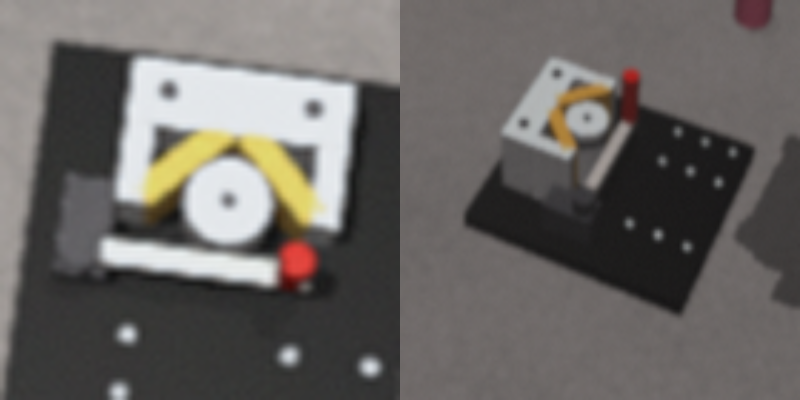

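The keeper lies straight across the front of the post, with the knob at crop (298,262) and theta about 0. The post hasn't moved, still at (229,200). I'm handing it in.

```bash
python3 -c "
from station import manip
manip.job_done()"
```

```text
the job is handed in; nothing more can be done
```

The post is standing upright, fully home in the V against both brass faces, with the keeper shut in front of it. I handed the job in at about 45 s on the robot's clock.

- **Placing and pushing:** I picked the post, stood it on the plate in front of the mouth and pushed it in with the slightly open fingers as a cradle. It met the V slightly off centre, so I eased it about 0.7 mm (commanded) sideways until the side force vanished.
- **Press:** I held about 10 N (10.0–10.6 N measured) for about 1.3 s with side force within 0.4 N. That puts about 7 N on each face by calculation; the faces have no force reading of their own.
- **Keeper:** I swung it shut until the stop was felt at about 5.5 N. The camera gives a hinge angle of about -0.007 rad, which is shut within measurement error.
- **Last checks:** Before the keeper was shut, the post measured (1.1, 0.1) mm from the nominal seat, which is inside the 2 mm calibration error. In the last picture it was in the same place. The dish, screwdriver and vial show no change in the top view, and the arm is clear of everything.
- **Small discrepancies:** The wrist force is noisy by about 0.5 N. The first press settled at about 9 N rather than 10 N, so I pressed again. The side camera's first knob reading disagreed by about 10 mm; I put that down to a partly hidden knob and used the top view.

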